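# Hang the lantern on the stall's display rail

## Task

Hang the small brass lantern on the display rail: lift its hook over the lip in the open part of the rail and lower it until it is fully seated in the channel, then slide it along under the keeper plate until it touches the stop. Let go and leave it hanging there at rest; do not shift the keeper or the other goods on the stall.

Things in the scene. Friction and masses are not known exactly. Their poses are not given: they have to be found in the camera images.
- lantern_mid (a point): Middle, half-way up (85 mm), of the only lantern with a flat hook on its side: round, brass and glass, 72 mm wide, 170 mm tall, about 0.45 kg, standing upright on the table. Axes: z up, x towards its hook. The back strap's rear face is at x = 41 mm, from 77 mm below to 43 mm above this point; hook strap is 30 mm wide (y).
- lantern_grip (a point): Centre of the top bar of the lantern's rigid upright carrying loop, 163 mm above its underside, almost above its balance point; lantern's axes. The bar is 48 mm long (x), 10 mm thick (y: grasp across this), 14 mm tall, with an opening 32 mm wide and 38 mm high below it.
- lantern_mouth (a point): Middle of the top of the hook's downward mouth (underside of its 6 mm bridge): 49.5 mm along lantern x from the grip and 41 mm below it; lantern's axes. The mouth, between back strap and tongue, is 17 mm wide (x), 22 mm deep, 30 mm across (y). The lip goes in here.
- lantern_tongue (a point): Centre of the lower end of the hook's 6 mm thick tongue, 61 mm along lantern x from the grip and 63 mm below it; lantern's axes. Fully seated, with the bridge on the lip, it lies 22 mm below the lip's top.
- rail_lip (a point): Middle of the top edge of the fixed dark-steel rail's lip, 172 mm above the table. Axes: y along the rail (460 mm long) to the robot's left, x level, away from the robot, z up. The lip is 5 mm thick with a round top; behind it (x = 2.5 to 28.5 mm) is an open channel 26 mm deep, its back wall 6 mm lower than the lip. The lantern hangs on the robot's side.
- rail_strip (a point): Middle of the front face of the flat strip, 20 mm tall, under the rail, level with the lip's front face, 75 mm above the table; the lantern's back strap comes to rest on it. Released, the hung lantern leans by 0.03 to 0.14 rad (foot towards the rail), its foot about 50 mm above the table.
- stop (a point): Face of the stop, at the lip's top; axes as the rail's. An upright plate closing the left end of the bright steel keeper, which is clamped on the rail's left half by friction (45 N). The hook's left edge comes against it, so the hook's middle ends 15 mm to its right (-y).
- keeper_plate (a point): Centre of the keeper's plate top, 46 mm wide, 96 mm long, 20 mm above the lip's top. It covers the lip and channel from the stop's face to 90 mm right (-y) of it, 16 mm above the lip, and is open to the right and towards the robot. The rail right of it is open.
- bell (a point): Bystander: brass hand bell standing mouth down, 80 mm across, 115 mm tall; point at half height.
- headlamp (a point): Bystander: brass headlamp 76 mm across on a small dark foot, 106 mm tall; point at half height.
- tin (a point): Bystander: plain steel tin, 60 mm across, 100 mm tall; point at half height.
There are look-alikes about, which are no part of the job. Leave any pink, red or turquoise look-alike of the part that bears lantern_mid alone.

How it is judged (in metres and radians):
On the way:
1. the hook is seated behind the lip in the open part of the rail, right of the keeper (z of lantern_tongue in the frame of rail_lip below -0.017 m and x of lantern_tongue in the frame of rail_lip between 0.003 and 0.029 m and y of lantern_tongue in the frame of stop below -0.085 m), for 0.1 s.
At the end, for the whole second after the job is handed in: The tongue is behind the lip with its end at least 17 mm below the lip's top, the hook is under the keeper within 6 mm of the stop, and the lantern hangs within 0.25 rad of upright, at rest (z of lantern_tongue in the frame of rail_lip below -0.017 m and x of lantern_tongue in the frame of rail_lip between 0.003 and 0.029 m and y of lantern_tongue in the frame of stop between -0.021 and -0.008 m and angle between lantern_grip's own z axis and vertical below 0.25 rad and linear speed of lantern below 0.02 m/s); the robot touches nothing.
It fails at once if the keeper is shifted by more than 6 mm (distance of stop from where it was at the start of the episode above 0.006 m).
It fails at once if another item on the stall is moved by more than 25 mm (distance of any of bell, headlamp, tin from where it was at the start of the episode above 0.025 m).
It also fails if it takes over 45 s, if anything falls off the work surface, if the arm or the gripper's body presses on something with over 40 N, if the wrist force passes 120 N, or if a joint passes its speed limit or range.

## Robot

A 6-joint arm with a two-finger parallel gripper is mounted at the origin on the work surface. World frame = base frame: x ahead of the robot, y to its left, z up, the work surface at z = 0. Lengths are in mm, angles in degrees, forces in N, time in s.
With the tool pointing down it reaches from about 350 to 850 mm from the base axis. Payload 8.1 kg.
Tool frame: the origin (TCP) lies between the finger pads; the fingertips stand 17 mm ahead of it and the grasp point (between the pads) lies 2 mm behind it; z points along the fingers, y is the line along which they close (so a half turn about z gives the same grasp; the last joint's range is limited). The gripper opens to 85 mm and grips with 20 to 120 N. Pads are 22 mm wide; open, the fingers measure 114 mm over their backs; the gripper's body (76 mm by 85 mm) begins 54 mm behind the grasp point. The pads swing forward as they close: fully open they stand 13 mm farther back than shut.
Start: joints at [-4.893, 7.471, 85.268, -0, 87.261, -4.893], TCP at [600.005, 0.022, 248.292] pointing down, gripper open.
Joint ranges: [-169.43, 169.43], [-51.17, 129.36], [1.28, 143.12], [-76.62, 256.62], [0, 156.53], [-152.29, 152.29]. Speed limits (degrees/s): [136.94, 136.94, 159.86, 180, 180, 180].

## Interface

Orientations are given as [roll, pitch, yaw] about the fixed x, y, z axes, in that order (R = Rz(yaw) Ry(pitch) Rx(roll)).
In Python, from bench import sense, snapshot, hand_in, trace, place_of gives the robot as it stands.
- The arm moves only by the shell command python3 -m handwheel 'ROWS' [FORCE]. ROWS is JSON, a list of rows, each a list of 7 numbers: the opening, from -1 (shut) to 1 (fully open), then the shift along the tool's x, y, z in cm, then the turn, a rotation vector about the tool's x, y, z in rad. A call has 1 to 12 rows; each row shifts and turns the commanded pose from where the row before left it, along the tool's axes as they then stand; what a row does not reach is not made up. A row lasts 1/12 s, in which the tool goes at most 41.7 mm and 7.16 degrees, less where a joint would pass 70% of its speed; a pose out of reach is approached as far as the arm can. A call with a gripper value outside its range is refused whole. The fingers move at their own pace and stop on an object; FORCE is the grip in N (left out, the last holds). Time passes only in rows, so rows that do not move let the fingers close. It gives the time, the measured TCP pose, the force, the opening and the grip force at its end, in the units of the state.
- sense(): the state, without advancing time (a new reading comes with each control period).
- snapshot(name): name is "scene" or "side" or "wrist"; returns a dict with "image" (480x640x3 uint8, red, green, blue), "intrinsics" (3x3 intrinsics, pixels), "R" (3x3) and "t" (3): a world point X has camera coordinates R X + t. Camera axes: x right, y down, z forward; pixel columns grow to the right and rows downward; lengths in mm; the calibration is good to about 2 mm. A picture is of the moment at which its call begins. There is no depth.
- hand_in(): hands the job in; it is judged then, once.
Trained networks look in a picture, given as the dict that the camera call returned (one of the last four; its "shot" number tells which), for a name from the list of things; names that differ only in an ending like _2 or _b are one class to them, and where a whole thing is asked for, a point or a joint stands for the part that bears it (a point fixed in the world has none). Each returns a list of dicts, best first, with "conf" (0 to 1); they miss things now and then, are a little off and sometimes report something else, mostly with a low value. They report only what shows in the picture. A call takes as long as a camera call. They do not tell look-alikes from the thing itself.
- trace(picture, query): "pixels" (480x640 bool, what is visible of it).
- place_of(picture, query): "location" ([x, y, z] in mm, in world coordinates, good to about 4 mm: a listed point, or the origin of a listed thing).
The state is a dict: "time": time; "joint_pos": joint angles; "qd": joint speeds; "joint_efforts": joint torques, N m; "tool_pos": TCP position; "tcp_rot": TCP orientation; "ft_force": force on the tool from outside, world axes, zero at the start; "wrist_torque": the same for the moment, N m; "finger_gap": finger opening in mm; "grip_force": force on a finger pad.
Only numpy, scipy, OpenCV 4.12 (cv2) and the standard library are available. Lean on these libraries where they do the work, as an engineer would, in place of code of your own. Each camera call takes 0.05 s, during which the arm holds its last target. There are 200 camera calls.

## Working session

There is one attempt and no reset: what is moved stays moved. The work goes in short steps, Python scripts to look and compute and a shell command to move; the robot and the scene stay as the last step left them, time stands still between calls to the robot, and variables do not carry over. Pictures are saved under pics/ and viewed, at most 10 in all, crops included, and the job is handed in when it is done.

```bash
mkdir -p pics; cat > h.py <<'E'
import numpy as np, cv2
from bench import *
def save(p,n): cv2.imwrite('pics/'+n,p["image"][:,:,::-1])
E
python3 - <<'E'
from h import *
s=sense(); print(s['tool_pos'],s['tcp_rot'],s['finger_gap'])
im=[]
for c in ("scene","side"):
    p=snapshot(c); im.append(p); save(p,c+'0.png')
    for q in "lantern_mid lantern_grip lantern_mouth lantern_tongue rail_lip rail_strip stop keeper_plate bell headlamp tin".split():
        print(c,q,[(np.round(d['location']).tolist(),round(d['conf'],2)) for d in place_of(p,q)][:4])
E
```

```text
[5.99509988e+02 6.07854718e-02 2.47274296e+02] [-1.79899799e+02 -1.03905692e-02  9.00006876e+01] 85.07511830937165
scene lantern_mid [([454.0, -15.0, 87.0], 0.98), ([312.0, 157.0, 84.0], 0.79), ([450.0, 153.0, 86.0], 0.6), ([426.0, -161.0, 83.0], 0.56)]
scene lantern_grip [([309.0, 158.0, 164.0], 0.74), ([430.0, -156.0, 164.0], 0.68), ([455.0, 151.0, 160.0], 0.68), ([455.0, -19.0, 162.0], 0.57)]
scene lantern_mouth [([504.0, -31.0, 124.0], 0.96), ([443.0, 102.0, 120.0], 0.75), ([394.0, -122.0, 122.0], 0.73), ([289.0, 196.0, 122.0], 0.73)]
scene lantern_tongue [([276.0, 208.0, 100.0], 0.97), ([440.0, 88.0, 103.0], 0.96), ([517.0, -39.0, 100.0], 0.93), ([385.0, -117.0, 100.0], 0.88)]
scene rail_lip [([677.0, -34.0, 173.0], 0.71)]
scene rail_strip [([669.0, -32.0, 74.0], 0.56)]
scene stop [([665.0, 47.0, 172.0], 0.78)]
scene keeper_plate [([687.0, 7.0, 195.0], 0.93), ([454.0, -18.0, 163.0], 0.72)]
scene bell [([430.0, -347.0, 56.0], 0.95)]
scene headlamp [([302.0, 406.0, 54.0], 0.72)]
scene tin [([425.0, 322.0, 51.0], 0.82)]
side lantern_mid [([310.0, 159.0, 86.0], 0.97), ([454.0, -16.0
[... 207 characters left out ...]
63.0], 0.77)]
side lantern_mouth [([442.0, 104.0, 121.0], 0.89), ([387.0, -123.0, 120.0], 0.84), ([503.0, -29.0, 124.0], 0.7), ([281.0, 199.0, 121.0], 0.62)]
side lantern_tongue [([440.0, 93.0, 96.0], 0.96), ([280.0, 211.0, 96.0], 0.85), ([512.0, -39.0, 101.0], 0.82), ([380.0, -112.0, 100.0], 0.58)]
side rail_lip [([672.0, -34.0, 171.0], 0.85)]
side rail_strip [([671.0, -32.0, 73.0], 0.88), ([426.0, -351.0, 58.0], 0.58)]
side stop [([656.0, 51.0, 171.0], 0.59), ([452.0, -15.0, 84.0], 0.56)]
side keeper_plate [([689.0, 7.0, 195.0], 0.81)]
side bell [([426.0, -352.0, 57.0], 0.73), ([453.0, -15.0, 84.0], 0.26)]
side headlamp [([306.0, 409.0, 55.0], 0.86)]
side tin [([424.0, 322.0, 56.0], 0.77)]
```

View pics/scene0.png

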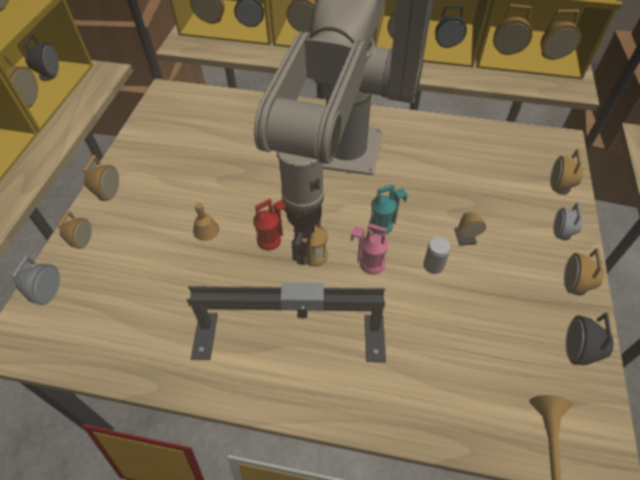

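View pics/side0.png

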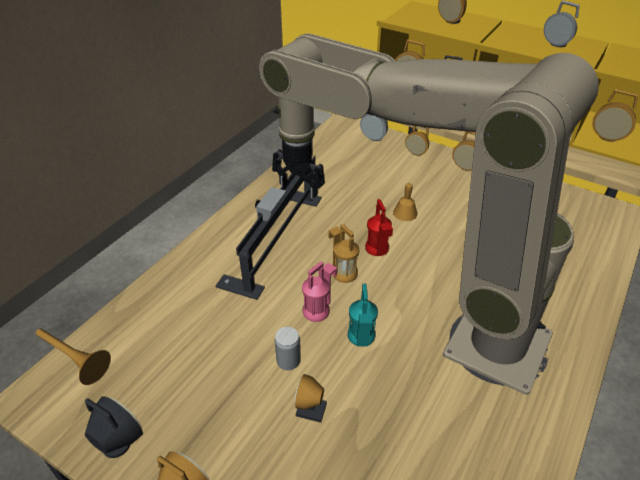

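The brass lantern is at scene (317,245) and side (345,258), its hook facing the rail. The red, pink and teal look-alikes stand apart from it. The rail runs across scene row ~292. Next I'll find the rail's yaw.

```bash
python3 - <<'E'
from h import *
w=snapshot("wrist"); s=snapshot("scene")
a=cv2.resize(s["image"][265:325,180:395],None,fx=3.7,fy=3.7,interpolation=cv2.INTER_CUBIC)
b=cv2.resize(w["image"],(480,360))
c=np.zeros((a.shape[0]+360,800,3),np.uint8); c[:a.shape[0],:a.shape[1]]=a; c[a.shape[0]:,:480]=b
cv2.imwrite('pics/m1.png',c[:,:,::-1]); print(a.shape)
for p in (s,w): print(-p["R"].T@p["t"], p["R"].round(2).tolist())
for n,p in(("s",s),("w",w)):
  for q in "rail_lip stop rail_strip".split():
    t=trace(p,q); print(n,q,[(d['conf'],int(d['pixels'].sum()),np.argwhere(d['pixels']).min(0),np.argwhere(d['pixels']).max(0)) for d in t][:2])
    print([(np.round(d['location'],1),d['conf']) for d in place_of(p,q)][:2])
E
```

```text
(222, 796, 3)
[1245.01002229  174.82836261 1170.63072033] [[-0.19, 0.98, -0.0], [0.79, 0.15, -0.6], [-0.59, -0.12, -0.8]]
[599.30897236  71.91138108 373.46221975] [[1.0, 0.0, 0.0], [-0.0, -0.96, 0.29], [0.0, -0.29, -0.96]]
s rail_lip [(0.6, 1223, array([282, 281]), array([317, 323])), (0.58, 6758, array([281, 187]), array([361, 385]))]
[(array([676.7, -38.1, 169.7]), 0.83), (array([455.3, -15.5, 161.1]), 0.18)]
s stop [(0.65, 6843, array([282, 188]), array([361, 385])), (0.59, 1287, array([281, 281]), array([318, 323]))]
[(array([663.2,  45.2, 171.1]), 0.88)]
s rail_strip [(0.55, 6812, array([282, 187]), array([361, 385]))]
[(array([668. , -33.4,  74.6]), 0.7)]
w rail_lip [(0.71, 39262, array([  0, 327]), array([427, 540]))]
[(array([673.2, -31.5, 173.5]), 0.88)]
w stop [(0.82, 15524, array([158, 417]), array([337, 539]))]
[(array([656.7,  46.2, 170.7]), 0.68)]
w rail_strip [(0.17, 12891, array([187,  42]), array([304, 216]))]
[(array([671.3, -32.1,  75.5]), 0.91)]
```

View pics/m1.png

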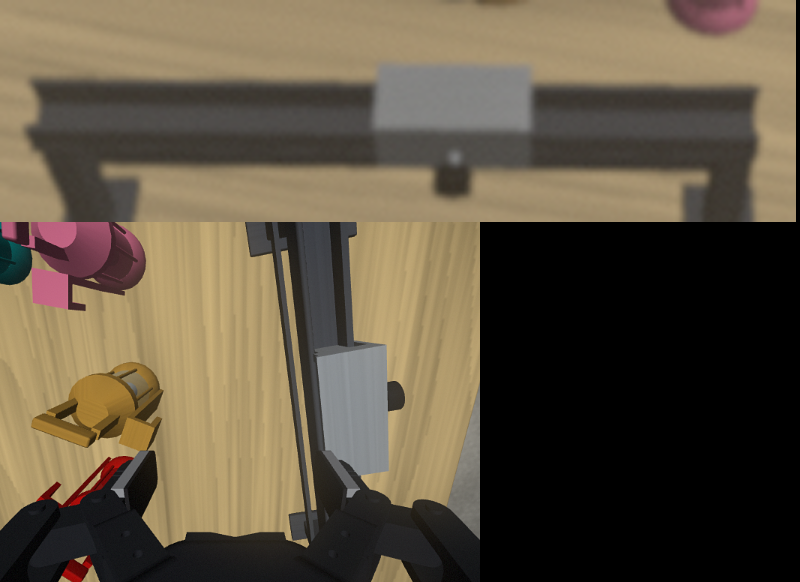

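```bash
cat >> h.py <<'E'
def bp(p,uv,z):
    K=p["intrinsics"];R=p["R"];t=p["t"];c=-R.T@t
    d=R.T@np.linalg.solve(K,[uv[0],uv[1],1.]); return c+d*(z-c[2])/d[2]
E
python3 - <<'E'
from h import *
s=snapshot("scene");w=snapshot("wrist")
f=lambda x,y:(x*4/3,(y-222)*4/3)
A=bp(s,(188.9,287.2),172);B=bp(s,(384.9,288.8),172)
print("lip ends",A,B,np.linalg.norm(A-B),"mid",(A+B)/2,"yaw",np.degrees(np.arctan2(-(B-A)[0],(B-A)[1])))
k=[bp(w,f(*q),192) for q in((316,350),(386,344),(388,470))]; print("keeper",k, np.linalg.norm(k[1]-k[2]),np.linalg.norm(k[0]-k[1]))
print("hook plate",[bp(w,f(*q),128).round(1) for q in((138,417),(161,424),(145,451),(120,441))])
print("bar",[bp(w,f(*q),170).round(1) for q in((32,424),(42,416),(95,438),(88,447))])
for p in (s,w):
  for q in("lantern_grip","lantern_mouth","lantern_tongue"): print(q,[np.round(d['location'],1).tolist() for d in place_of(p,q) if np.linalg.norm(d['location'][:2]-np.array([480,-25]))<50])
E
```

```text
lip ends [ 712.51329235 -257.78068915  172.        ] [628.95841345 194.21792188 172.        ] 459.656569800678 mid [670.7358529  -31.78138363 172.        ] yaw 10.473267792773592
keeper [array([653.33295706,  55.2408763 , 192.        ]), array([699.37152508,  59.15497767, 192.        ]), array([716.20405034, -34.94617759, 192.        ])] 95.59477667345955 46.20465274152826
hook plate [array([505.2, -14.6, 128. ]), array([527. , -21.9, 128. ]), array([508.5, -51. , 128. ]), array([484.6, -40. , 128. ])]
bar [array([434.8,  -5.8, 170. ]), array([444.3,   1. , 170. ]), array([484. , -18.1, 170. ]), array([477. , -26.3, 170. ])]
lantern_grip [[455.0, -18.2, 164.2]]
lantern_mouth [[507.6, -31.9, 121.5]]
lantern_tongue [[514.7, -39.5, 102.1], [455.1, -17.2, 164.3]]
lantern_grip [[455.6, -11.4, 165.5]]
lantern_mouth [[497.2, -29.5, 119.2]]
lantern_tongue [[514.6, -40.4, 97.7]]
```

Rail yaw is about 10.3°, cross-checked by the lip's 459.7 mm length and the keeper's 95.6 × 46.2 mm. The lantern yaw is about -22°. I'll move above the lantern with the camera on its hook side.

```bash
python3 -m handwheel '[[1,-0.32,-2.9,0,0,0,0],[1,-0.32,-2.9,0,0,0,0],[1,-0.32,-2.9,0,0,0,0],[1,-0.32,-2.9,0,0,0,0],[1,-0.32,-2.9,0,0,0,0],[1,0,0,0,0,0,0.12],[1,0,0,0,0,0,0.12],[1,0,0,0,0,0,0.12],[1,0,0,0,0,0,0.12],[1,0,0,0,0,0,0.12],[1,0,0,0,0,0,0.12],[1,0,0,0,0,0,0.12]]' 40
python3 -m handwheel '[[1,0,0,0,0,0,0.12],[1,0,0,0,0,0,0.12],[1,0,0,0,0,0,0.12],[1,0,0,0,0,0,0.12],[1,0,0,0,0,0,0.12],[1,0,0,0,0,0,0.12],[1,0,0,0,0,0,0.12],[1,0,0,0,0,0,0.12],[1,0,0,0,0,0,0.12],[1,0,0,0,0,0,0],[1,0,0,0,0,0,0]]'
python3 - <<'E'
from h import *
w=snapshot("wrist"); save(w,"w2.png")
s=sense(); print(s['tool_pos'],s['tcp_rot'])
for q in("lantern_grip","lantern_mouth","lantern_tongue","stop","rail_lip","keeper_plate"): print(q,[(np.round(d['location'],1).tolist(),d['conf']) for d in place_of(w,q)][:2])
E
```

```text
time: 3.3
tool_pos: [455.0, -16.0, 248.5]
tcp_rot: [180.0, -0.0, 41.5]
ft_force: [0.4, -0.5, 0.1]
finger_gap: 85.1
grip_force: 0.0
time: 4.22
tool_pos: [455.0, -16.0, 248.4]
tcp_rot: [-180.0, -0.0, -19.8]
ft_force: [0.8, 0.0, 0.7]
finger_gap: 85.1
grip_force: 0.0
[454.99647262 -15.98464972 248.33355835] [-1.79999048e+02 -4.61754290e-03 -1.97596273e+01]
lantern_grip [([455.3, -12.3, 166.3], 0.9), ([431.4, -158.1, 166.4], 0.57)]
lantern_mouth [([389.0, -122.4, 121.6], 0.87), ([502.6, -29.8, 118.0], 0.77)]
lantern_tongue [([512.4, -40.6, 97.6], 0.96), ([443.3, 92.1, 100.8], 0.76)]
stop []
rail_lip []
keeper_plate []
```

View pics/w2.png

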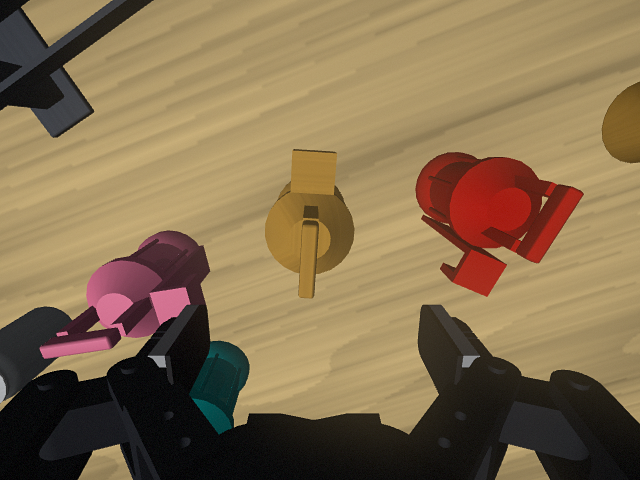

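The bar runs (311,222)–(307,297) and the hook plate's corners are (293,150), (336,152), (334,194) and (291,192). It lines up well with the tool.

```bash
python3 - <<'E'
from h import *
w=snapshot("wrist")
P=[bp(w,q,128) for q in((293,150),(336,152),(334,194),(291,192))]
y=lambda v:np.degrees(np.arctan2(v[1],v[0])).round(1)
print([p.round(1) for p in P],y(P[0]-P[3]),y(P[1]-P[2]),y(P[0]-P[1])-90, [np.linalg.norm(P[i]-P[i-1]).round(1) for i in range(4)])
b=[bp(w,q,170) for q in((303,222),(319,223),(314,297),(299,297))]
print([p.round(1) for p in b],y(b[0]-b[3]),y(b[1]-b[2]),np.mean(b,0))
E
```

```text
[array([519.7, -26.7, 128. ]), array([508.7, -53.2, 128. ]), array([482.6, -42.8, 128. ]), array([494. , -15.5, 128. ])] -23.7 -21.7 -22.5 [np.float64(28.0), np.float64(28.7), np.float64(28.1), np.float64(29.6)]
[array([480.2, -20.4, 170. ]), array([476.5, -29. , 170. ]), array([433. , -10.1, 170. ]), array([436.2,  -1.3, 170. ])] -23.4 -23.5 [456.4812892  -15.19173883 170.        ]
```

```bash
python3 -m handwheel '[[1,0.05,0,0,0,0,0.05],[1,0,0,2.5,0,0,0],[1,0,0,2.5,0,0,0],[1,0,0,2.2,0,0,0],[1,0,0,1.5,0,0,0],[1,0,0,0,0,0,0],[-1,0,0,0,0,0,0],[-1,0,0,0,0,0,0],[-1,0,0,0,0,0,0],[-1,0,0,0,0,0,0],[-1,0,0,0,0,0,0],[-1,0,0,0,0,0,0]]' 60
python3 -m handwheel '[[-1,0,0,0,0,0,0],[-1,0,0,0,0,0,0],[-1,0,0,0,0,0,0],[-1,0,0,0,0,0,0]]'
```

```text
time: 5.62
tool_pos: [455.9, -16.1, 162.1]
tcp_rot: [-180.0, -0.1, -22.9]
ft_force: [0.7, 1.7, 0.7]
finger_gap: 12.3
grip_force: 0.5
time: 5.95
tool_pos: [456.1, -15.9, 162.1]
tcp_rot: [-179.9, -0.1, -22.9]
ft_force: [1.0, 2.2, 4.9]
finger_gap: 8.7
grip_force: 59.1
```

```bash
python3 -m handwheel '[[-1,0,0,-1,0,0,0],[-1,0,0,-2.2,0,0,0],[-1,0,0,-3,0,0,0],[-1,0,0,-3,0,0,0],[-1,0,0,0,0,0,-0.096],[-1,0,0,0,0,0,-0.097],[-1,0,0,0,0,0,-0.097],[-1,0,0,0,0,0,-0.097],[-1,0,0,0,0,0,-0.097],[-1,0,0,0,0,0,-0.096],[-1,0,0,0,0,0,0]]'
python3 -m handwheel '[[-1,1,1,0,0,0,0],[-1,1.5,1.5,0,0,0,0],[-1,2,2,0,0,0,0],[-1,2,2,0,0,0,0],[-1,2,2,0,0,0,0],[-1,1.5,1.2,0,0,0,0],[-1,1,0.7,0,0,0,0],[-1,0,0,0,0,0,0],[-1,0,0,0,0,0,0]]'
python3 - <<'E'
from h import *
w=snapshot("wrist"); save(w,"w3.png"); s2=snapshot("side");save(s2,"s3.png")
s=sense(); print(s['tool_pos'],s['tcp_rot'],s['ft_force'],s['finger_gap'])
for p in(w,s2,snapshot("scene")):
  for q in("lantern_grip","lantern_mouth","lantern_tongue","stop","rail_lip","rail_strip","keeper_plate"): print(q,[(np.round(d['location'],1).tolist(),round(d['conf'],2)) for d in place_of(p,q) if d['location'][0]>530][:2])
E
```

```text
time: 6.87
tool_pos: [454.6, -16.3, 252.5]
tcp_rot: [-180.0, 0.1, 10.6]
ft_force: [0.2, -0.6, -4.6]
finger_gap: 8.4
grip_force: 58.9
time: 7.62
tool_pos: [581.9, -98.9, 252.2]
tcp_rot: [-179.9, 0.1, 10.2]
ft_force: [-0.8, 0.5, -4.3]
finger_gap: 9.2
grip_force: 58.9
[581.54080967 -98.35337667 252.70382706] [-1.79960112e+02  9.58943173e-02  1.02799840e+01] [-0.1212227  -0.61900292 -4.23930458] 8.874061797548052
lantern_grip [([581.4, -98.3, 252.0], 0.7)]
lantern_mouth [([625.2, -86.5, 209.9], 0.63)]
lantern_tongue [([641.7, -92.2, 189.2], 0.58), ([672.4, -33.3, 175.4], 0.33)]
stop [([657.0, 48.2, 169.1], 0.69)]
rail_lip [([671.9, -34.5, 176.0], 0.78)]
rail_strip [([668.4, -31.8, 74.8], 0.77)]
keeper_plate [([688.6, 7.4, 198.1], 0.75)]
lantern_grip [([581.1, -100.2, 253.5], 0.66)]
lantern_mouth [([629.3, -90.2, 215.7], 0.89), ([672.9, -31.0, 174.6], 0.63)]
lantern_tongue [([639.2, -89.3, 193.9], 0.77)]
stop [([576.0, -100.2, 173.4], 0.67), ([657.1, 46.0, 169.5], 0.55)]
rail_lip [([675.3, -30.4, 169.9], 0.7)]
rail_strip [([670.3, -30.4, 76.6], 0.97)]
keeper_plate [([687.7, 6.9, 192.3], 0.79)]
lantern_grip [([578.5, -101.4, 252.5], 0.75)]
lantern_mouth [([628.4, -86.8, 214.9], 0.97), ([643.1, -89.0, 189.4], 0.37)]
lantern_tongue [([643.1, -87.0, 186.5], 0.89), ([576.3, -101.0, 178.0], 0.26)]
stop [([662.8, 48.7, 169.5], 0.73)]
rail_lip [([674.9, -32.7, 170.8], 0.67), ([661.2, 49.5, 171.1], 0.38)]
rail_strip [([669.5, -32.3, 73.3], 0.68)]
keeper_plate [([686.9, 9.8, 195.3], 0.59)]
```

View pics/w3.png

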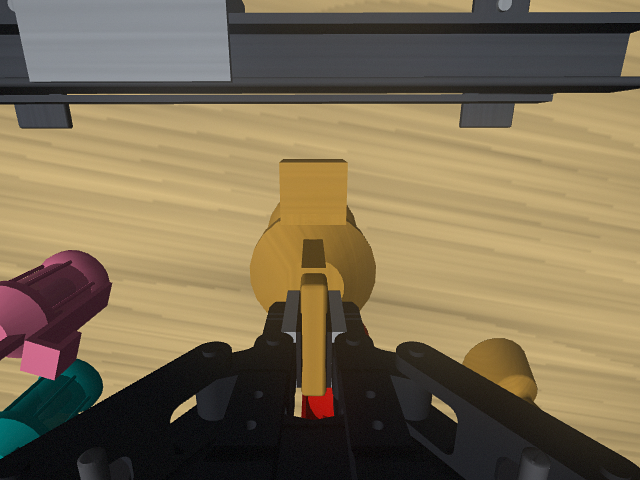

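The hook plate, rows 160–224 at columns 280–347, is square to the rail. The keeper's right edge is at column 231, so the hook is well clear of it. I'll check the lip line by profile.

```bash
python3 - <<'E'
from h import *
w=snapshot("wrist"); g=cv2.cvtColor(w["image"],cv2.COLOR_RGB2GRAY).astype(int)
for c in(260,400,560): print(c,g[8:110,c].tolist())
r=np.radians(10.3);n=np.array([np.cos(r),np.sin(r)]);t=np.array([-n[1],n[0]])
def nt(X): return np.round([n@X[:2],t@X[:2]],1)
for uv,z in(((30,81.5),192),((231,80.5),192),((280,159),128+252.7+2-163),((347,159),128+91.7),((347,224),128+91.7),((280,224),128+91.7)): print(uv,nt(bp(w,uv,z)))
for row in range(66,104,4): print(row,nt(bp(w,(400,row),172)))
print(nt(sense()['tool_pos']))
E
```

```text
260 [152, 151, 154, 155, 155, 155, 156, 87, 71, 73, 71, 73, 75, 72, 72, 73, 73, 75, 37, 37, 37, 40, 38, 39, 39, 35, 39, 38, 64, 71, 73, 74, 71, 72, 72, 73, 71, 71, 73, 73, 75, 73, 73, 74, 73, 74, 73, 73, 72, 72, 71, 71, 72, 72, 74, 72, 72, 73, 72, 73, 74, 73, 73, 70, 73, 71, 72, 72, 73, 71, 73, 62, 71, 73, 73, 72, 74, 67, 61, 55, 43, 37, 40, 42, 41, 40, 47, 166, 71, 75, 74, 76, 77, 77, 77, 39, 46, 133, 166, 164, 165, 167]
400 [147, 149, 148, 151, 151, 152, 155, 112, 71, 76, 76, 76, 75, 73, 75, 73, 75, 76, 45, 41, 42, 42, 42, 37, 37, 40, 37, 37, 54, 75, 75, 75, 73, 73, 72, 73, 71, 72, 70, 74, 74, 73, 74, 75, 75, 77, 74, 74, 73, 70, 74, 73, 74, 75, 75, 73, 74, 75, 75, 74, 72, 76, 74, 73, 72, 73, 72, 73, 71, 73, 73, 59, 69, 71, 72, 71, 71, 70, 63, 57, 48, 39, 39, 41, 42, 38, 43, 134, 95, 75, 78, 77, 78, 79, 79, 51, 43, 97, 160, 161, 160, 165]
560 [170, 167, 169, 168, 168, 169, 173, 147, 59, 65, 65, 67, 66, 65, 66, 66, 66, 66, 39, 19, 22, 23, 20, 16, 20, 20, 21, 16, 32, 71, 65, 65, 65, 66, 66, 65, 65, 65, 67, 66, 67, 67, 67, 68, 65, 68, 69, 71, 71, 68, 66, 67, 66, 67, 68, 68, 67, 67, 69, 65, 70, 68, 67, 72, 69, 69, 67, 68, 66, 67, 69, 50, 62, 66, 66, 66, 68, 64, 58, 52, 39, 27, 27, 29, 30, 30, 27, 93, 165, 161, 159, 158, 159, 160, 163, 164, 165, 164, 165, 166, 167, 166]
(30, 81.5) [652.7 -66.6]
(231, 80.5) [ 653.2 -163. ]
(280, 159) [ 618.2 -188. ]
(347, 159) [ 618.3 -217. ]
(347, 224) [ 589.3 -217.9]
(280, 224) [ 589.3 -187.3]
66 [ 663.1 -248. ]
70 [ 661.2 -248.1]
74 [ 659.3 -248.2]
78 [ 657.3 -248.4]
82 [ 655.4 -248.5]
86 [ 653.4 -248.6]
90 [ 651.4 -248.8]
94 [ 649.5 -248.9]
98 [ 647.5 -249.1]
102 [ 645.5 -249.2]
[ 555.3 -201.2]
```

```bash
python3 -m handwheel '[[-1,1,0,0,0,0,0],[-1,1.8,0,0,0,0,0],[-1,1.5,0,0,0,0,0],[-1,0.8,0,0,0,0,0],[-1,0,0,0,0,0,0],[-1,0,0,1,0,0,0],[-1,0,0,1,0,0,0],[-1,0,0,1,0,0,0],[-1,0,0,0.5,0,0,0],[-1,0,0,0,0,0,0]]'
python3 -m handwheel '[[-1,0,0,0.2,0,0,0],[-1,0,0,0.2,0,0,0],[-1,0,0,0,0,0,0]]'
```

```text
time: 9.7
tool_pos: [630.8, -89.4, 215.3]
tcp_rot: [-179.9, 0.2, 10.3]
ft_force: [-0.4, -0.4, -3.9]
finger_gap: 8.7
grip_force: 58.9
time: 9.95
tool_pos: [632.6, -89.6, 214.4]
tcp_rot: [180.0, -0.0, 10.4]
ft_force: [0.3, -0.1, -5.4]
finger_gap: 8.8
grip_force: 58.9
```

```bash
python3 -m handwheel '[[-1,0,0,0.1,0,0,0],[-1,0,0,0.1,0,0,0],[-1,0,0,0,0,0,0]]'; python3 -m handwheel '[[-1,0,0,0.1,0,0,0],[-1,0,0,0,0,0,0]]';  python3 - <<'E'
from h import *
w=snapshot("wrist"); s2=snapshot("side");save(w,"w4.png")
for p in(w,s2,snapshot("scene")):
  for q in("lantern_mouth","lantern_tongue"): print(q,[(np.round(d['location'],1).tolist(),round(d['conf'],2)) for d in place_of(p,q) if d['location'][0]>530][:2])
E
```

```text
time: 10.2
tool_pos: [632.6, -89.5, 212.4]
tcp_rot: [180.0, -0.0, 10.4]
ft_force: [-0.2, 0.0, -4.6]
finger_gap: 9.0
grip_force: 58.9
time: 10.37
tool_pos: [632.7, -89.5, 211.5]
tcp_rot: [180.0, -0.0, 10.4]
ft_force: [-0.3, 0.4, -2.4]
finger_gap: 9.1
grip_force: 59.3
lantern_mouth [([677.4, -74.4, 171.3], 0.71)]
lantern_tongue [([691.7, -79.7, 153.0], 0.7)]
lantern_mouth [([677.7, -78.4, 172.7], 0.67)]
lantern_tongue [([689.9, -81.7, 152.1], 0.79)]
lantern_mouth [([680.9, -79.0, 174.6], 0.71)]
lantern_tongue [([693.9, -74.1, 152.8], 0.81)]
```

View pics/w4.png

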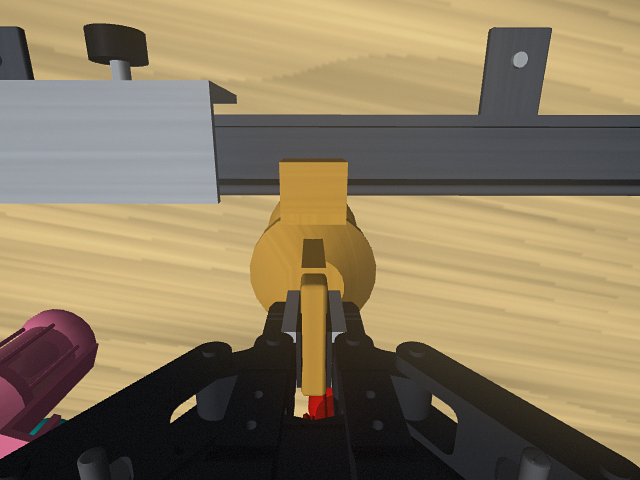

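The hook (rows 160–224) straddles the lip (rows 180–194), well to the right of the keeper edge at column 219. Contact is just starting, so I'll go down a touch more.

```bash
python3 -m handwheel '[[-1,0,0,0.1,0,0,0],[-1,0,0,0,0,0,0],[-1,0,0,0,0,0,0]]'
```

```text
time: 11.07
tool_pos: [632.6, -89.6, 211.1]
tcp_rot: [180.0, -0.0, 10.4]
ft_force: [-5.1, 0.2, 4.6]
finger_gap: 8.8
grip_force: 60.1
```

```bash
python3 -m handwheel '[[-1,0,0,-0.05,0,0,0],[-1,0,-0.5,0,0,0,0],[-1,0,-1,0,0,0,0],[-1,0,-1,0,0,0,0]]'; python3 -m handwheel '[[-1,0,-1.2,0,0,0,0],[-1,0,-1.2,0,0,0,0],[-1,0,-1.2,0,0,0,0],[-1,0,-1.2,0,0,0,0],[-1,0,-1.2,0,0,0,0],[-1,0,-1,0,0,0,0],[-1,0,-0.5,0,0,0,0],[-1,0,0,0,0,0,0],[-1,0,0,0,0,0,0]]'
python3 - <<'E'
from h import *
w=snapshot("wrist"); save(w,"w5.png")
r=np.radians(10.3);n=np.array([np.cos(r),np.sin(r)]);t=np.array([-n[1],n[0]])
print(t@sense()['tool_pos'][:2],n@sense()['tool_pos'][:2])
E
```

```text
time: 11.4
tool_pos: [628.5, -65.1, 211.0]
tcp_rot: [179.9, -0.1, 10.3]
ft_force: [1.3, -3.5, 0.9]
finger_gap: 8.8
grip_force: 59.7
time: 12.15
tool_pos: [614.3, 10.3, 210.9]
tcp_rot: [-179.9, 0.0, 10.4]
ft_force: [-1.9, 3.3, 3.1]
finger_gap: 8.6
grip_force: 60.1
-99.94216325281343 606.271749748336
```

View pics/w5.png

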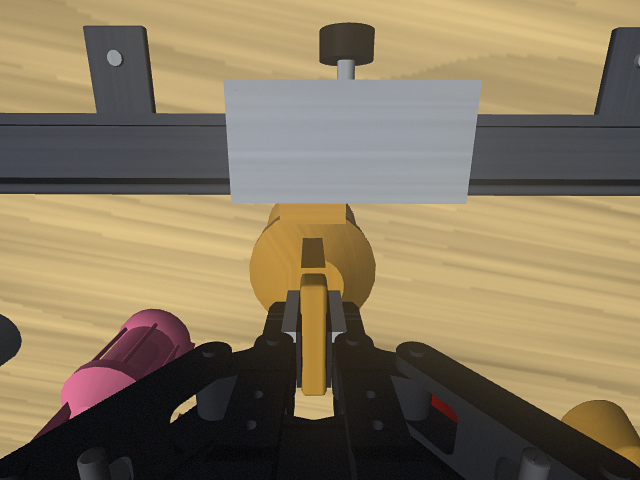

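The hook is under the keeper, whose left end is at column ~228 and the hook's left edge at ~279. About 11 mm is left, so I'll creep up to the stop.

```bash
python3 -m handwheel '[[-1,0,-0.4,0,0,0,0],[-1,0,-0.4,0,0,0,0],[-1,0,0,0,0,0,0]]'; python3 -m handwheel '[[-1,0,-0.1,0,0,0,0],[-1,0,-0.1,0,0,0,0],[-1,0,0,0,0,0,0]]'; python3 -m handwheel '[[-1,0,-0.1,0,0,0,0],[-1,0,0,0,0,0,0]]'
```

```text
time: 12.45
tool_pos: [613.3, 16.4, 210.8]
tcp_rot: [180.0, -0.0, 10.3]
ft_force: [-0.4, -2.4, 2.3]
finger_gap: 9.0
grip_force: 60.0
time: 12.7
tool_pos: [612.9, 18.3, 210.9]
tcp_rot: [180.0, -0.0, 10.3]
ft_force: [1.4, -4.6, 2.6]
finger_gap: 9.1
grip_force: 60.0
time: 12.87
tool_pos: [612.7, 19.4, 210.9]
tcp_rot: [180.0, -0.0, 10.3]
ft_force: [0.3, -5.0, 3.1]
finger_gap: 9.0
grip_force: 60.0
```

```bash
for i in 1; do python3 -m handwheel '[[-1,0,-0.1,0,0,0,0],[-1,0,0,0,0,0,0]]'; done; python3 -m handwheel '[[-1,0,-0.1,0,0,0,0],[-1,0,0,0,0,0,0]]'
```

```text
time: 13.03
tool_pos: [612.5, 20.5, 210.8]
tcp_rot: [180.0, -0.0, 10.3]
ft_force: [1.1, -4.7, 2.7]
finger_gap: 9.2
grip_force: 60.0
time: 13.2
tool_pos: [612.3, 21.6, 210.9]
tcp_rot: [180.0, -0.0, 10.4]
ft_force: [1.6, -4.1, 3.0]
finger_gap: 9.2
grip_force: 60.0
```

```bash
python3 -m handwheel '[[-1,0,-0.1,0,0,0,0],[-1,0,0,0,0,0,0]]'
```

```text
time: 13.37
tool_pos: [612.1, 22.6, 210.9]
tcp_rot: [180.0, -0.0, 10.4]
ft_force: [1.5, -5.1, 3.6]
finger_gap: 9.2
grip_force: 60.1
```

```bash
python3 -m handwheel '[[-1,0,-0.1,0,0,0,0],[-1,0,0,0,0,0,0]]'
```

```text
time: 13.53
tool_pos: [611.9, 23.6, 210.8]
tcp_rot: [180.0, -0.0, 10.4]
ft_force: [0.8, -5.2, 3.4]
finger_gap: 9.0
grip_force: 60.1
```

```bash
python3 -m handwheel '[[-1,0,-0.1,0,0,0,0],[-1,0,0,0,0,0,0]]'
```

```text
time: 13.7
tool_pos: [611.7, 24.0, 210.8]
tcp_rot: [179.9, 0.0, 10.3]
ft_force: [0.0, -8.4, 2.6]
finger_gap: 8.9
grip_force: 60.1
```

```bash
python3 -m handwheel '[[-1,0,-0.1,0,0,0,0],[-1,0,0,0,0,0,0]]'; python3 - <<'E'
from h import *
for p in(snapshot("wrist"),snapshot("side"),snapshot("scene")):
  for q in("stop","keeper_plate","lantern_mouth","lantern_tongue"): print(q,[(np.round(d['location'],1).tolist(),round(d['conf'],2)) for d in place_of(p,q) if d['location'][0]>530][:2])
E
```

```text
time: 13.87
tool_pos: [611.6, 24.4, 210.9]
tcp_rot: [179.9, 0.0, 10.3]
ft_force: [-0.1, -10.0, 2.6]
finger_gap: 9.1
grip_force: 60.4
stop [([655.6, 46.4, 172.5], 0.87)]
keeper_plate [([685.8, 10.9, 197.9], 0.88)]
lantern_mouth [([656.6, 34.1, 168.6], 0.93)]
lantern_tongue []
stop [([655.6, 47.7, 171.2], 0.67), ([687.2, 9.8, 194.6], 0.44)]
keeper_plate [([687.1, 10.3, 195.3], 0.82)]
lantern_mouth [([662.9, 34.2, 174.2], 0.6)]
lantern_tongue [([670.6, 33.5, 155.3], 0.57)]
stop [([663.7, 46.8, 170.0], 0.95)]
keeper_plate [([686.1, 7.0, 192.8], 0.6)]
lantern_mouth [([662.0, 34.4, 172.2], 0.76)]
lantern_tongue [([658.5, 33.6, 172.6], 0.25)]
```

The hook is against the stop: the push force rose to 10 N and travel stalled. I'll ease off a little and release.

```bash
python3 -m handwheel '[[-1,0,0.05,0,0,0,0],[-0.6,0,0,0,0,0,0],[-0.4,0,0,0,0,0,0],[-0.2,0,0,0,0,0,0],[-0.2,0,0,0,0,0,0],[-0.2,0,0,0,0,0,0],[-0.2,0,0,0,0,0,0],[-0.2,0,0,0,0,0,0]]'; python3 - <<'E'
from h import *
a=snapshot("wrist")["image"]; b=snapshot("side")["image"][150:350,180:400]
c=np.zeros((600,800,3),np.uint8);c[:300,:400]=cv2.resize(a,(400,300));b=cv2.resize(b,None,fx=2.7,fy=2.7,interpolation=cv2.INTER_CUBIC)[:,:400];c[:b.shape[0],400:]=b
cv2.imwrite('pics/m6.png',c[:,:,::-1])
E
```

```text
time: 15.28
tool_pos: [611.5, 25.3, 210.7]
tcp_rot: [-180.0, 0.0, 10.4]
ft_force: [-0.2, -1.0, 0.4]
finger_gap: 34.1
grip_force: 0.0
```

View pics/m6.png

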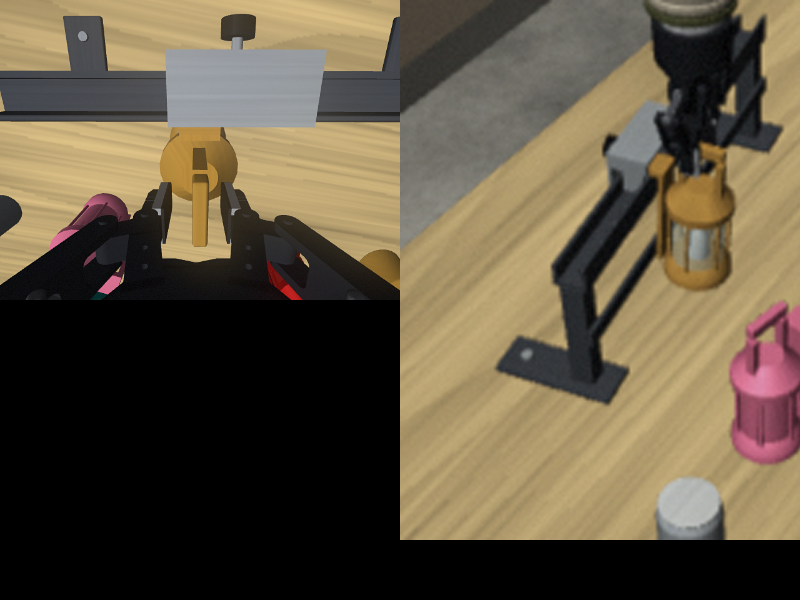

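The lantern hangs free at the keeper's left end, with the fingers clear of the bar on both sides. I'll retreat straight up and check.

```bash
python3 -m handwheel '[[-0.2,0,0,-0.5,0,0,0],[-0.2,0,0,-1.5,0,0,0],[-0.2,0,0,-2.5,0,0,0],[-0.2,0,0,-2.5,0,0,0],[-0.2,-1,0,-2,0,0,0],[-0.2,-2.5,0,0,0,0,0],[-0.2,-2.5,0,0,0,0,0],[-0.2,-2.5,0,0,0,0,0],[-0.2,0,0,0,0,0,0],[-0.2,0,0,0,0,0,0],[-0.2,0,0,0,0,0,0],[-0.2,0,0,0,0,0,0]]'; python3 - <<'E'
from h import *
r=np.radians(10.3);n=np.array([np.cos(r),np.sin(r)]);t=np.array([-n[1],n[0]])
A={}
for c in("wrist","side","scene","wrist"):
  p=snapshot(c)
  if c=="wrist": save(p,"w7.png")
  for q in("stop","keeper_plate","lantern_mouth","lantern_tongue","lantern_grip"):
    for d in place_of(p,q)[:2]:
      X=d['location']
      if X[0]>550 and X[1]>-30: print(c,q,np.round([n@X[:2],t@X[:2],X[2]],1),round(d['conf'],2))
E
```

```text
time: 16.38
tool_pos: [528.8, 9.9, 301.2]
tcp_rot: [180.0, -0.0, 10.4]
ft_force: [-0.5, -0.3, 1.1]
finger_gap: 34.1
grip_force: 0.0
wrist stop [653.6 -67.9 170.3] 0.59
wrist lantern_mouth [654.  -83.3 172.3] 0.97
wrist lantern_tongue [668.6 -88.7 150.4] 0.71
wrist lantern_grip [602.1 -80.4 210.8] 0.66
side stop [654.8 -71.4 170.3] 0.95
side keeper_plate [ 676.5 -112.9  193.2] 0.61
side lantern_mouth [654.6 -88.2 174.9] 0.9
side lantern_tongue [665.6 -90.5 150.7] 0.9
side lantern_grip [603.6 -88.4 207.2] 0.85
scene stop [658.6 -74.8 171. ] 0.8
scene keeper_plate [ 675.3 -114.   193.5] 0.84
scene lantern_mouth [656.8 -83.5 172.2] 0.84
wrist stop [651.6 -71.2 170.1] 0.62
wrist keeper_plate [603.  -83.8 210.9] 0.49
wrist lantern_mouth [655.2 -80.  168.6] 0.8
wrist lantern_tongue [669.3 -89.2 149.9] 0.68
wrist lantern_grip [601.8 -84.5 209.5] 0.58
```

View pics/w7.png

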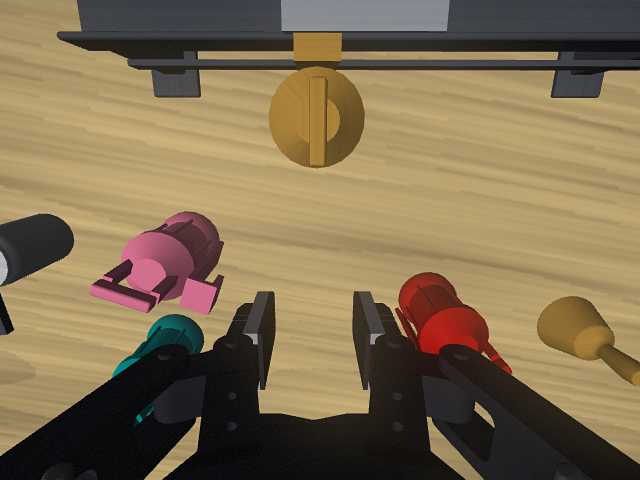

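The lantern hangs at rest and the robot is clear. The hook's left edge (column 293) is 12 px from the keeper's left end (column 281), which is about the 6 mm stop plate. So it touches the stop.

```bash
python3 -c "
from bench import *
print(hand_in())"
```

```text
the job is handed in; nothing more can be done
None
```

The brass lantern hangs seated in the rail channel under the keeper and against the stop, released and at rest, and the job is handed in; the hand-in call returned no verdict.

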